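# Pack the contact-cleaner can and hasp the accessory case shut

### The arm

A 6-joint arm with a two-finger parallel gripper is mounted at the origin on the work surface. World frame = base frame: x ahead of the robot, y to its left, z up, the work surface at z = 0. Lengths are in m, angles in degrees, forces in N, time in s.
With the tool pointing down it reaches from about 0.325 to 0.775 m from the base axis. Payload 5.5 kg.
Tool frame: the origin (TCP) lies between the finger pads; the fingertips stand 19 mm ahead of it and the grasp point (between the pads) is the TCP (manip.tcp_to_tips is the distance from the TCP to the fingertips, in m); z points along the fingers, y is the line along which they close (so a half turn about z gives the same grasp; the last joint's range is limited). The gripper opens to 88 mm and grips with 3 to 60 N. Pads are 20 mm wide; open, the fingers measure 115 mm over their backs; the gripper's body (75 mm by 178 mm) begins 61 mm behind the grasp point.
Start: joints at [-75.785, 5.22, 70.514, -0, 104.267, -3.249], TCP at [0.18, -0.572, 0.242] pointing down, gripper open.
Joint ranges: [-164.24, 164.24], [-49.07, 125.15], [9.68, 141.18], [-86.29, 266.29], [3.28, 154.24], [-151.56, 151.56]. Speed limits (degrees/s): [147.25, 147.25, 172.46, 180, 180, 180].

### API

Orientations are given as [roll, pitch, yaw] about the fixed x, y, z axes, in that order (R = Rz(yaw) Ry(pitch) Rx(roll)).
In Python, from cell import manip gives the robot as it stands.
- The arm moves only by the tool servo_tool, never from a script. Its argument "increments" is a list of rows, each a list of 5 numbers: the shift along the tool's x, y, z in m, then the turn about the tool's z in rad, then the finger opening in m, from 0 to 0.0878. A call has 1 to 5 rows; each row is the pose to reach, as a shift and turn from the pose commanded when the call began, along the tool's axes at that moment; what a row does not reach only later rows make up. A row lasts 1/8 s, in which the tool goes at most 62.5 mm and 10.7 degrees, less where a joint would pass 70% of its speed; a pose out of reach is approached as far as the arm can. A call with a gripper value outside its range is refused whole. The fingers move at their own pace and stop on an object; "newtons" is the grip in N (left out, the last holds). Time passes only in rows, so rows that repeat a pose let the fingers close. It gives the time, the measured TCP pose, the force, the opening and the grip force at its end, in the units of the state.
- manip.state(): the state, without advancing time (a new reading comes with each control period).
- manip.capture(name): name is "side" or "top"; returns the picture (420x560x3 uint8, red, green, blue); there is no depth.
- manip.get_calibration(name): a dict with "mtx" (3x3 intrinsics, pixels), "distortion" ([k1, k2, p1, p2, k3] as OpenCV has them; the pictures are not rectified), "T" (4x4, takes a point from camera to world coordinates). Camera axes: x right, y down, z forward; pixel columns grow to the right and rows downward; lengths in m; the calibration is good to about 2 mm. A picture is of the moment at which its call begins. get_calibration takes no time and is no camera call.
- manip.job_done(): hands the job in; it is judged then, once.
The state is a dict: "clock": time; "joints": joint angles; "qd": joint speeds; "tau": joint torques, N m; "ee_pos": TCP position; "tool_rot": TCP orientation; "wrist_force": force on the tool from outside, world axes, zero at the start; "wrist_torque": the same for the moment, N m; "grip_width": finger opening in m; "finger_force": force on a finger pad.
Only numpy, scipy, OpenCV 4.12 (cv2) and the standard library are available. Lean on these libraries where they do the work, as an engineer would, in place of code of your own. Each camera call takes 0.05 s, during which the arm holds its last target. There are 200 camera calls.

### The job

Pack up the accessory case: pick up the contact-cleaner can that has toppled on the bench and stand it upright, cap up, in the case's empty bay, setting it down rather than dropping it. Then lower the lid until it is fully shut and swing the hasp down over the staple until it lies against the front of the case. Leave the multimeter, the marker, the phone and what is already in the case where they are. Leave the multimeter, the marker, the phone and what is already in the case where they are. Leave the multimeter, the marker, the phone and what is already in the case where they are. Leave the multimeter, the marker, the phone and what is already in the case where they are. Leave the multimeter, the marker, the phone and what is already in the case where they are. Leave the multimeter, the marker, the phone and what is already in the case where they are.

Things in the scene. Friction and masses are not known exactly. Their poses are not given: they have to be found in the camera images.
- case: Blue case with aluminium edges, fixed to the bench: 170 mm deep (x), 260 wide (y), base shell 85 high, 140 high with the lid shut; walls and floor 6 mm. Origin: centre of its underside; x points from its front (robot side) to its back, y to its left, z up. A divider (5 mm thick, top at z = 66 mm) at y = 0 makes two bays. End handles stand out 19 mm from the left and right walls.
- bay (a point): Centre of the floor of the empty bay, the one on the case's -y side; in the case's frame at (0, -63, 6) mm, axes as case. The bay is 158 mm deep (x) by 121 wide (y); under the shut lid there are 128 mm of height over its floor.
- lid (a joint): Angle of the case's lid about the hinge along its back top edge: 0 = shut, positive = open (up and back), limit 1.75 rad. Starts about 1.25 to 1.42. Stiff hinge: the lid stays where it is left; about 2 to 4 N at its free edge closes it.
- lid_hinge (a point): Point on the lid's hinge axis, at the middle of the case's back top edge: in the case's frame (85, 0, 85) mm. Its axes turn with the lid (as case when shut).
- lid_edge (a point): Middle of the lid's outer front edge. The lid is a shell 170 mm deep, 260 wide and 55 high with 6 mm walls; with the lid shut this point lies 170 mm in front of the hinge and 55 mm above it. Its axes turn with the lid; +z is the outward normal of the lid's flat top face.
- hasp (a joint): Angle of the steel hasp leaf about its hinge on the lid's front face: 0 = hanging flat along the front of the case with its slot over the staple (lid shut), 1.57 = straight out from the lid's front, 2.6 = its limit, folded up. Starts about 1.7 to 2.4. Stiff: it stays where it is left; about 1 N at its end moves it.
- hasp_hinge (a point): Point on the hasp's hinge axis (which runs along the case's y): 6 mm in front of the lid's front face, middle of its width, 20 mm above the lid's lower rim; so with the lid shut at (-91, 0, 105) mm in the case's frame.
- hasp_tip (a point): Middle of the free end of the hasp leaf, 75 mm from its hinge. The leaf is a steel plate 36 mm wide and 3 thick, with a rolled lip 8 mm thick at this end and a slot from 35 to 61 mm below the hinge, 12 mm wide.
- staple (a point): Outer end of the fixed staple loop on the front of the case's base, in the case's frame at (-98, 0, 55) mm: a 5 mm steel bar loop that stands 15 mm out of the front face from 45 to 65 mm above the bench.
- can: Loose yellow aerosol can with a red cap, about 0.18 kg, 122 mm tall: body diameter 52 mm up to 88 mm, shoulder, cap diameter 45 mm from 94 to 122 mm. Origin: centre of its base; z runs along its axis to the cap. It starts lying on its side on the bench to the left of the case, the cap pointing away from the robot to within about 25 degrees.
- tin: Loose steel tin, diameter 68 mm, 75 high, standing in the case's +y bay; leave it. Origin: centre of its underside.
- fusebox: Loose black and orange box, 50 x 90 x 42 mm, lying in the case's +y bay; leave it. Origin: centre of its underside.
- multimeter: Loose yellow multimeter lying flat on the bench left of the case, beyond the can: 165 long (x) x 80 wide x 36 high; leave it. Origin: centre of its underside.
- marker: Loose red marker lying on the bench to the right of the case, 130 mm long (x), 15 high; leave it. Origin: centre of its underside.
- phone: Black phone lying on the bench left of the case, beyond the can: 155 (x) x 74 x 9 mm; leave it. Origin: centre of its underside.
There are look-alikes about, which are no part of the job. There is more than one size of the can; the job needs the largest.

How it is judged:
By the outcome, as a careful person would: the job done as asked, in the order asked, and still so for the second after the job is handed in, with the robot touching nothing.
It also fails if it takes over 72 s, if anything falls off the work surface, if the arm or the gripper's body presses on something with over 40 N, if the wrist force passes 120 N, or if a joint passes its speed limit or range.

## Working session

There is one attempt and no reset: what is moved stays moved. The work goes in short steps, Python scripts to look and compute and a tool call to move; the robot and the scene stay as the last step left them, time stands still between calls to the robot, and variables do not carry over. Pictures are saved under pics/ and viewed, at most 10 in all, crops included, and the job is handed in when it is done.

Besides the shell and the picture viewer there is one more tool, called by a JSON object that holds its "method" and its "body". servo_tool: Moves the arm, as the interface text tells. Its arguments: {"type":"object","properties":{"increments":{"type":"array","items":{"type":"array","items":{"type":"number"}}},"newtons":{"type":"number"}},"required":["increments"]}

```bash
ls; mkdir -p pics
python3 - <<'E'
from cell import manip
import cv2,numpy as np
for n in("side","top"):
    im=manip.capture(n); cv2.imwrite(f"pics/{n}0.png",im[:,:,::-1])
    c=manip.get_calibration(n); print(n,np.round(c["mtx"],1).tolist(),c["distortion"],np.round(c["T"],3).tolist())
s=manip.state();print(s["clock"],s["ee_pos"],s["tool_rot"],s["grip_width"],manip.tcp_to_tips)
E
```

```text
pics
side [[489.0, 0.0, 272.1], [0.0, 489.0, 206.2], [0.0, 0.0, 1.0]] [-0.1730246  0.         0.         0.         0.       ] [[-0.784, -0.442, 0.436, -0.127], [-0.62, 0.537, -0.571, 0.761], [0.018, -0.719, -0.695, 1.075], [0.0, 0.0, 0.0, 1.0]]
top [[436.2, 0.0, 274.2], [0.0, 436.2, 215.1], [0.0, 0.0, 1.0]] [0.04579288 0.         0.         0.         0.        ] [[0.014, -0.99, 0.143, 0.313], [-0.999, -0.009, 0.033, -0.045], [-0.031, -0.144, -0.989, 1.11], [0.0, 0.0, 0.0, 1.0]]
0.1 [ 0.17998908 -0.57213176  0.24061562] [-1.79899987e+02 -4.48868398e-03  1.74612185e+01] 0.08777277621212076 0.019
```

View pics/side0.png

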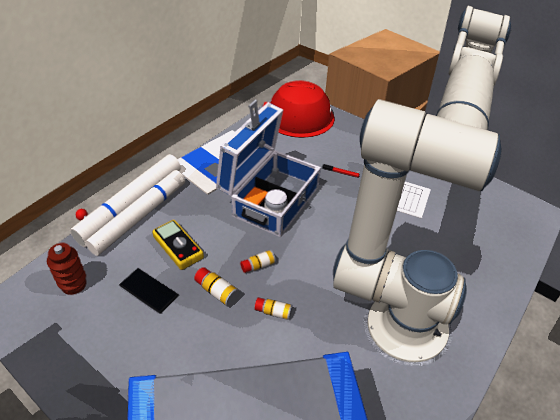

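View pics/top0.png

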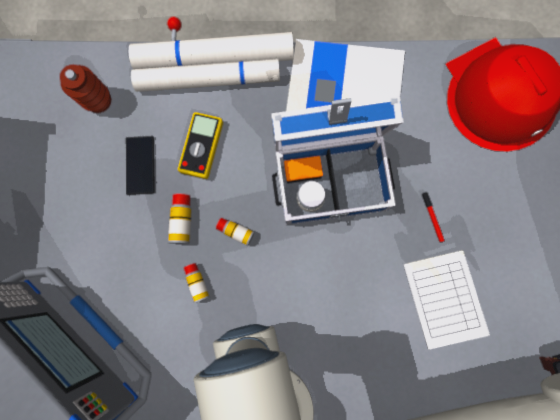

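Cans in the top view: (180,218), (235,232) and (196,283). The one at (180,218) looks longest and its cap points away from the robot. I'll confirm this by measuring and with a crop.

```bash
cat > h.py <<'E'
from cell import manip
import cv2,numpy as np
def ray(n,uv):
    c=manip.get_calibration(n);T=np.array(c["T"])
    p=cv2.undistortPoints(np.array(uv,float).reshape(-1,1,2),np.array(c["mtx"]),np.array(c["distortion"])).reshape(-1,2)
    d=np.c_[p,np.ones(len(p))]@T[:3,:3].T
    return T[:3,3],d
def plane(n,uv,z):
    o,d=ray(n,uv); return o+d*((z-o[2])/d[:,2])[:,None]
def tri(uvs,uvt):
    """side pixel(s), top pixel(s) -> points, gap"""
    o1,d1=ray("side",uvs);o2,d2=ray("top",uvt);out=[]
    for a,b in zip(d1,d2):
        s=np.linalg.lstsq(np.c_[a,-b],o2-o1,rcond=None)[0]
        p,q=o1+a*s[0],o2+b*s[1]; out.append([*(p+q)/2,np.linalg.norm(p-q)])
    return np.array(out)
def proj(n,P):
    c=manip.get_calibration(n);T=np.linalg.inv(np.array(c["T"]))
    return cv2.projectPoints(np.array(P,float).reshape(-1,1,3),cv2.Rodrigues(T[:3,:3])[0],T[:3,3],np.array(c["mtx"]),np.array(c["distortion"]))[0].reshape(-1,2)
def snap(n,name,box=None,k=1):
    im=manip.capture(n)[:,:,::-1].copy()
    if box: x0,y0,x1,y1=box; im=cv2.resize(im[y0:y1,x0:x1],None,fx=k,fy=k,interpolation=cv2.INTER_CUBIC)
    cv2.imwrite(f"pics/{name}.png",im)
def st():
    s=manip.state();print(round(s["clock"],2),np.round(s["ee_pos"],4),np.round(s["tool_rot"],2),"F",np.round(s["wrist_force"],1),"w",round(s["grip_width"],4),"ff",s["finger_force"])
def loc(pts):
    """world points -> shift in the tool's axes"""
    from scipy.spatial.transform import Rotation as R
    s=manip.state();r=R.from_euler("xyz",s["tool_rot"],degrees=True)
    return np.round(r.inv().apply(np.array(pts)-s["ee_pos"]),4)
E
python3 - <<'E'
from h import *
snap("top","t1",(165,95,405,305),2.8); snap("side","s1",(185,90,345,330),2.45)
for n,box in(("top",(150,180,260,310)),("side",(180,240,300,325))):
    im=cv2.imread(f"pics/{n}0.png");x0,y0,x1,y1=box
    hsv=cv2.cvtColor(im[y0:y1,x0:x1],cv2.COLOR_BGR2HSV);h,s,v=cv2.split(hsv)
    red=((h<8)|(h>172))&(s>150)&(v>70); yel=(h>15)&(h<35)&(s>130)&(v>80)
    wht=(s<60)&(v>200)
    m=cv2.morphologyEx((red|yel|wht).astype(np.uint8),cv2.MORPH_CLOSE,np.ones((3,3)))
    for c in cv2.findContours(m,cv2.RETR_EXTERNAL,cv2.CHAIN_APPROX_NONE)[0]:
        if cv2.contourArea(c)<150: continue
        (cx,cy),(w,hh),a=cv2.minAreaRect(c); b=cv2.boxPoints(((cx,cy),(w,hh),a))+[x0,y0]
        mm=np.zeros_like(m);cv2.drawContours(mm,[c],-1,1,-1)
        ry=np.argwhere(red&(mm>0)).mean(0)[::-1]+[x0,y0]
        P=plane(n,b,.026);e=sorted([np.linalg.norm(P[0]-P[1]),np.linalg.norm(P[1]-P[2])])
        print(n,"c",round(cx+x0,1),round(cy+y0,1),"red",ry.round(1),"dims@z26",np.round(e,3),"box",b.round(1).tolist())
E
```

```text
top c 195.0 281.4 red [190.2 268.2] dims@z26 [0.038 0.088] box [[181.8, 267.2], [196.4, 262.0], [208.3, 295.7], [193.6, 300.8]]
top c 233.1 229.9 red [220.8 224. ] dims@z26 [0.036 0.087] box [[214.5, 229.1], [220.6, 216.1], [251.8, 230.8], [245.6, 243.8]]
top c 179.7 217.2 red [180.9 198.9] dims@z26 [0.052 0.119] box [[167.9, 239.9], [171.1, 193.1], [191.5, 194.5], [188.3, 241.3]]
side c 271.5 307.1 red [258.8 303.8] dims@z26 [0.045 0.089] box [[253.2, 310.1], [256.8, 295.9], [289.7, 304.2], [286.2, 318.3]]
side c 213.1 283.4 red [200.5 274.6] dims@z26 [0.06  0.124] box [[191.0, 279.2], [202.4, 263.6], [235.3, 287.7], [223.8, 303.3]]
side c 256.8 261.2 red [245.5 265.5] dims@z26 [0.046 0.096] box [[239.0, 260.6], [270.3, 249.5], [274.7, 261.7], [243.4, 272.9]]
side c 187.7 253.7 red [188.9 250.7] dims@z26 [0.078 0.083] box [[170.4, 251.0], [195.0, 237.9], [204.9, 256.4], [180.3, 269.6]]
```

View pics/t1.png

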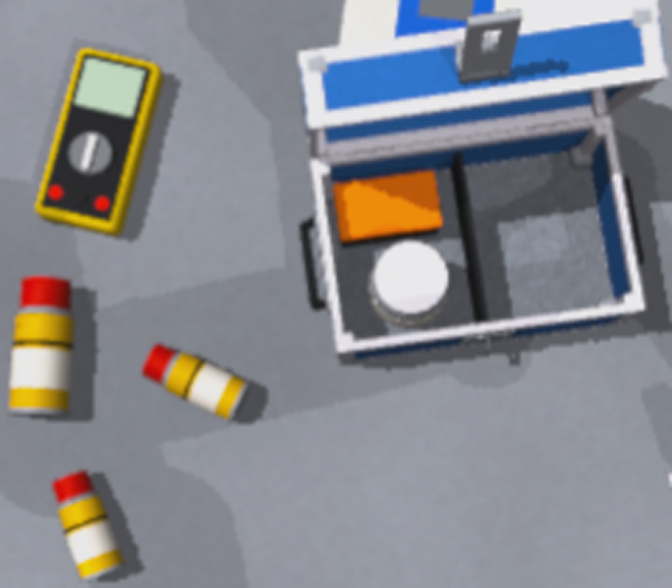

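View pics/s1.png

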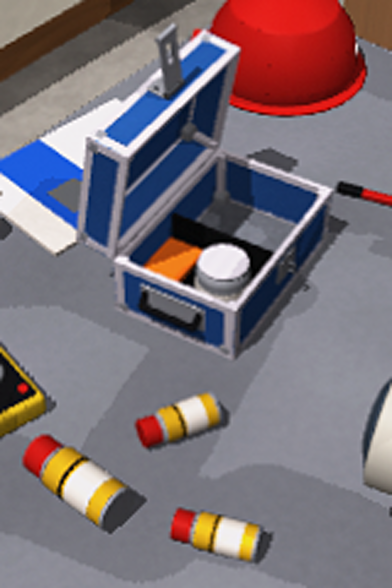

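The three cans measure as follows in the top view:

| Can | Pixel | Size (mm) |
|---|---|---|
| 1 | (180,217) | 52 x 119 |
| 2 | (233,230) | 36 x 87 |
| 3 | (195,281) | 38 x 88 |

The can at (180,217) is the largest and fits 52 x 122, and the crop confirms it. The crop also shows the empty bay on the right, the lid open and the hasp standing up. Next I'll locate the case and the can.

Run:
```python
from h import *
T=lambda p:np.array(p)/2.8+[165,95]
S=lambda p:np.array(p)/2.45+[185,90]
names=["FL","FR","lidL","rimL","lidR","rimR"]
t=T([(342,352),(642,308),(302,53),(310,124),(655,8),(664,78)])
s=S([(237,308),(331,187),(88,137),(118,155),(205,33),(240,42)])
P=tri(s,t)
for n,p in zip(names,P): print(n,p.round(4))
fl,fr=plane("top",t[:2],.085);print("FL,FR@85",fl.round(4),fr.round(4),"width",np.linalg.norm(fl-fr))
y=(fl-fr)/np.linalg.norm(fl-fr);y[2]=0;x=np.array([y[1],-y[0],0]);yaw=np.degrees(np.arctan2(x[1],x[0]))
m=(fl+fr)/2;m[2]=0;o=m+.085*x
print("yaw",yaw,"origin",o.round(4))
C=lambda q:o+q[0]*x+q[1]*y+np.array([0,0,q[2]])
R=np.c_[x,y,[0,0,1]]
print("case-frame:",[((p[:3]-o)@R).round(4).tolist() for p in P])
print("back-left proj side",S and (proj("side",C((.085,.13,.085)))-[185,90])*2.45)
# can
for n,b,z in(("top",[[167.9,239.9],[171.1,193.1],[191.5,194.5],[188.3,241.3]],.026),):
    b=np.array(b); base=(b[0]+b[3])/2;cap=(b[1]+b[2])/2
    A=plane(n,[base,cap],z);print("can base,cap top",A.round(4),np.degrees(np.arctan2(*(A[1]-A[0])[1::-1])))
# two-view red-cap & body centre height
print("cap tri",tri([(200.5,274.6)],[(180.9,198.9)]).round(4),"mid tri",tri([(213.1,283.4)],[(179.7,217.2)]).round(4))
st()
```

```text
FL [ 0.4494 -0.041   0.083   0.0012]
FR [ 0.4885 -0.2925  0.0862  0.0007]
lidL [ 6.459e-01 -1.060e-02  2.553e-01  1.000e-04]
rimL [ 0.5988 -0.0147  0.2485  0.0089]
lidR [ 0.6799 -0.2654  0.2557  0.001 ]
rimR [ 0.6255 -0.2684  0.2628  0.0028]
FL,FR@85 [ 0.4486 -0.0413  0.085 ] [ 0.4884 -0.2929  0.085 ] width 0.25473536650419043
yaw 8.988820760606611 origin [ 0.5525 -0.1538  0.    ]
case-frame: [[-0.0842, 0.1275, 0.083], [-0.0848, -0.1269, 0.0862], [0.1147, 0.1269, 0.2553], [0.0675, 0.1302, 0.2485], [0.1084, -0.1301, 0.2557], [0.0542, -0.1246, 0.2628]]
back-left proj side [[114.29454478 258.21896098]]
can base,cap top [[0.4036 0.2311 0.026 ]
 [0.5228 0.2284 0.026 ]] -1.2976660765374823
cap tri [[0.5121 0.2302 0.0273 0.0061]] mid tri [[0.465  0.2308 0.0286 0.0059]]
0.2 [ 0.18   -0.5722  0.2409] [-179.93   -0.     17.46] F [0.6 0.5 0.3] w 0.0875 ff 0.0
```

{"method": "servo_tool", "body": {"increments": [[0.039,-0.047,0,0,0.0875],[0.078,-0.094,0,0,0.0875],[0.117,-0.141,0,0,0.0875],[0.156,-0.188,0,0,0.0875],[0.195,-0.235,0,0,0.0875]]}}

```text
clock: 0.82
ee_pos: [0.2959, -0.2878, 0.2415]
tool_rot: [180.0, -0.0, 17.4]
wrist_force: [0.4, -0.4, 0.1]
grip_width: 0.0872
finger_force: 0.0
```

{"method": "servo_tool", "body": {"increments": [[0.039,-0.047,0,0,0.0875],[0.078,-0.094,0,0,0.0875],[0.117,-0.141,0,0,0.0875],[0.156,-0.188,0,0,0.0875],[0.195,-0.235,0,0,0.0875]]}}

```text
clock: 1.45
ee_pos: [0.4113, -0.005, 0.2418]
tool_rot: [180.0, -0.0, 17.5]
wrist_force: [0.7, -0.7, -0.2]
grip_width: 0.0874
finger_force: 0.0
```

{"method": "servo_tool", "body": {"increments": [[0.039,-0.047,0,0.08,0.0875],[0.078,-0.094,0,0.16,0.0875],[0.117,-0.141,0.02,0.24,0.0875],[0.157,-0.19,0.05,0.328,0.0875],[0.163,-0.196,0.08,0.328,0.0875]]}}

```text
clock: 2.08
ee_pos: [0.5081, 0.2319, 0.1605]
tool_rot: [-180.0, -0.0, -1.2]
wrist_force: [0.4, -0.1, -0.2]
grip_width: 0.0876
finger_force: 0.0
```

Run:
```python
from h import *
st();print(loc([(.509,.229,.027)]))
snap("top","t2",(120,130,300,265),4)
```

```text
2.08 [0.5081 0.2319 0.1605] [-179.97   -0.     -1.2 ] F [ 0.4 -0.1 -0.2] w 0.0876 ff 0.0
[[0.001  0.003  0.1335]]
```

View pics/t2.png

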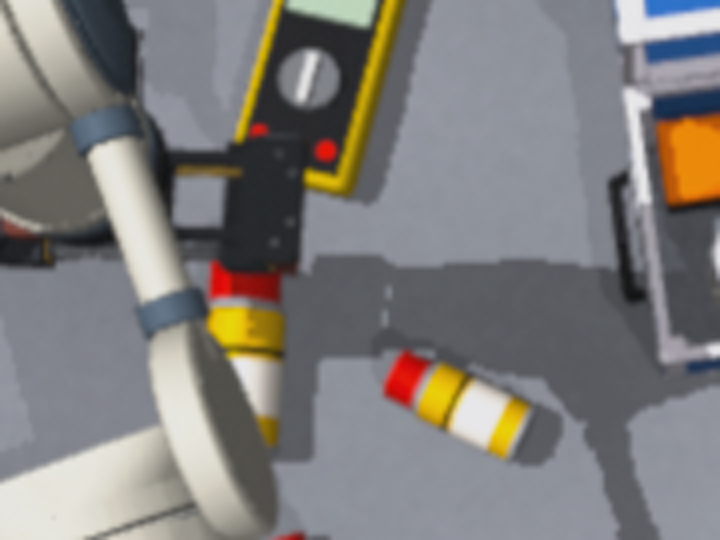

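The picture shows the gripper centred over the red cap at crop (245,283). The multimeter's near edge at (300,185) lies clear beyond the fingers. Descending and gripping.

{"method": "servo_tool", "body": {"increments": [[0.001,0.003,0.05,0,0.0875],[0.001,0.003,0.1,0,0.0875],[0.001,0.003,0.125,0,0.0875],[0.001,0.003,0.134,0,0.0875],[0.001,0.003,0.134,0,0.06]], "newtons": 5}}

```text
clock: 2.75
ee_pos: [0.5088, 0.2256, 0.0283]
tool_rot: [-180.0, -0.0, -1.3]
wrist_force: [0.1, 0.0, 0.0]
grip_width: 0.0808
finger_force: 0.0
```

{"method": "servo_tool", "body": {"increments": [[0,0,0,0,0.03],[0,0,0,0,0.03],[0,0,0,0,0.03],[0,0,0,0,0.03],[0,0,0,0,0.03]]}}

```text
clock: 3.38
ee_pos: [0.5089, 0.226, 0.0281]
tool_rot: [-180.0, -0.0, -1.3]
wrist_force: [0.3, 0.9, 1.3]
grip_width: 0.0448
finger_force: 5.0
```

Width 44.8 mm matches the cap. I'll lift and let the can swing down between the pads.

{"method": "servo_tool", "body": {"increments": [[0,0,-0.015,0,0.03],[0,0,-0.03,0,0.03],[0,0,-0.045,0,0.03],[0,0,-0.06,0,0.03],[0,0,-0.075,0,0.03]]}}

```text
clock: 4.0
ee_pos: [0.5087, 0.2259, 0.1039]
tool_rot: [-180.0, -0.0, -1.3]
wrist_force: [-0.6, 0.5, -1.7]
grip_width: 0.0449
finger_force: 5.0
```

{"method": "servo_tool", "body": {"increments": [[0,0,-0.02,0,0.03],[0,0,-0.04,0,0.03],[0,0,-0.06,0,0.03],[0,0,-0.07,0,0.03],[0,0,-0.07,0,0.03]]}}

```text
clock: 4.62
ee_pos: [0.509, 0.226, 0.1737]
tool_rot: [-180.0, -0.1, -1.3]
wrist_force: [0.3, -0.1, -1.2]
grip_width: 0.0449
finger_force: 5.0
```

Run:
```python
from h import *
st();snap("side","s3",(130,150,330,300),4)
```

```text
4.62 [0.509  0.226  0.1737] [-1.7996e+02 -9.0000e-02 -1.3300e+00] F [ 0.3 -0.1 -1.2] w 0.0449 ff 4.999979167807851
```

View pics/s3.png

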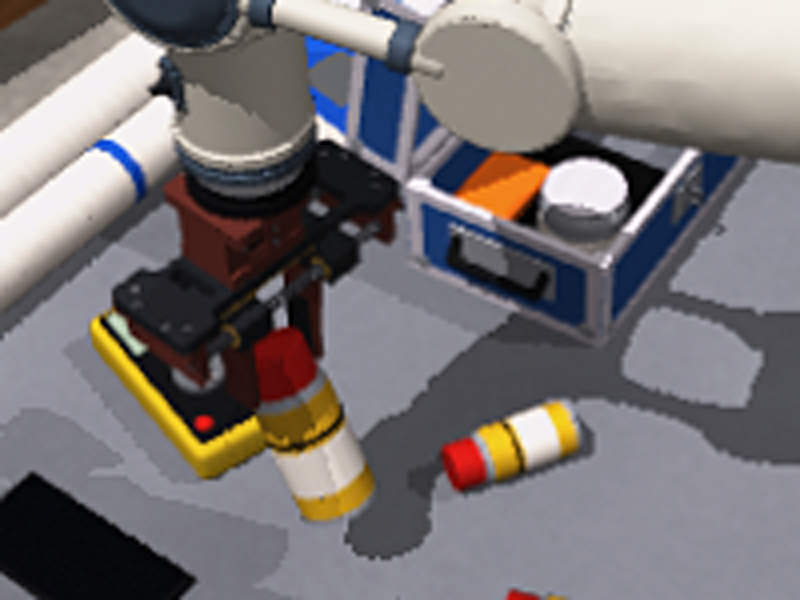

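The can hangs cap up but still leans: the cap is at crop (285,365) and the base at (340,505). I'll ease the grip to 3 N so it swings further, then measure the tilt.

{"method": "servo_tool", "body": {"increments": [[0,0,0,0,0.03],[0,0,0,0,0.03],[0,0,0,0,0.03],[0,0,0,0,0.03]], "newtons": 3}}

```text
clock: 5.18
ee_pos: [0.5086, 0.2259, 0.1725]
tool_rot: [180.0, 0.0, -1.3]
wrist_force: [-0.4, 0.3, -2.5]
grip_width: 0.0448
finger_force: 3.0
```

```bash
cat > tilt.py <<'E'
from h import *
st();snap("side","s4",(130,150,330,300),4)
im=manip.capture("side")[:,:,::-1].copy();x0,y0,x1,y1=185,215,240,300
h,s,v=cv2.split(cv2.cvtColor(im[y0:y1,x0:x1],cv2.COLOR_BGR2HSV))
yel=(h>12)&(h<38)&(s>110)&(v>60); wht=(s<50)&(v>170)
w=cv2.connectedComponentsWithStats(wht.astype(np.uint8));print([(a.tolist(),np.round(c+[x0,y0],1).tolist()) for a,c in zip(w[2][1:],w[3][1:]) if a[4]>40])
e=manip.state()["ee_pos"]
def onY(uv,y):
    o,d=ray("side",uv);return o+d*((y-o[1])/d[:,1])[:,None]
for t in range(0,40,5):
    r=np.radians(t);a=np.array([-np.sin(r),0,-np.cos(r)]);print(t,proj("side",[e+a*.0,e+a*.065,e+a*.108]).round(1).tolist())
E
python3 tilt.py
```

```text
5.17 [0.5086 0.2259 0.1725] [ 1.80e+02  2.00e-02 -1.33e+00] F [-0.4  0.3 -2.5] w 0.0448 ff 2.999967634677887
[([11, 47, 17, 11, 117], [204.7, 267.8])]
0 [[198.8, 238.5], [201.0, 255.4], [202.4, 265.9]]
5 [[198.8, 238.5], [202.6, 256.4], [205.0, 267.6]]
10 [[198.8, 238.5], [204.1, 257.3], [207.5, 269.1]]
15 [[198.8, 238.5], [205.7, 258.0], [210.0, 270.3]]
20 [[198.8, 238.5], [207.1, 258.7], [212.5, 271.4]]
25 [[198.8, 238.5], [208.6, 259.1], [214.8, 272.2]]
30 [[198.8, 238.5], [209.9, 259.4], [217.1, 272.8]]
35 [[198.8, 238.5], [211.2, 259.6], [219.2, 273.1]]
```

View pics/s4.png

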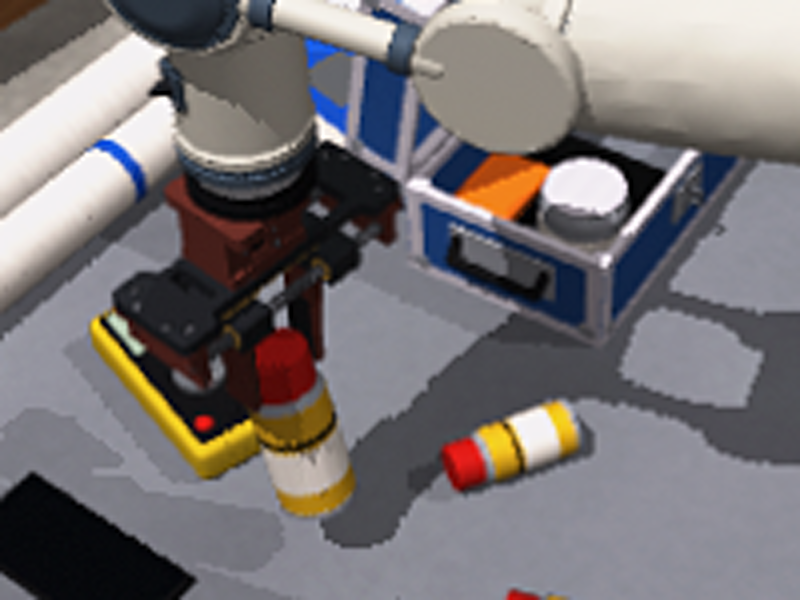

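The tilt is now about 8–10°, small enough for the bench to straighten it. I'll touch it down gently, then firm up the grip.

{"method": "servo_tool", "body": {"increments": [[0,0,0.03,0,0.03],[0,0,0.052,0,0.03],[0,0,0.058,0,0.03],[0,0,0.062,0,0.03],[0,0,0.065,0,0.03]]}}

```text
clock: 5.9
ee_pos: [0.5111, 0.2267, 0.1134]
tool_rot: [-179.8, -0.5, -1.3]
wrist_force: [-1.2, -0.3, 16.8]
grip_width: 0.0462
finger_force: 6.9
```

{"method": "servo_tool", "body": {"increments": [[0,0,0.001,0,0.03],[0,0,0.002,0,0.03],[0,0,0.002,0,0.03]]}}

```text
clock: 6.28
ee_pos: [0.5112, 0.2267, 0.1119]
tool_rot: [-179.8, -0.5, -1.3]
wrist_force: [-0.8, -0.2, 17.1]
grip_width: 0.0481
finger_force: 6.7
```

```bash
sed -i 's/"s4"/"s5"/' tilt.py; python3 tilt.py
```

```text
6.28 [0.5112 0.2267 0.1119] [-179.8    -0.53   -1.33] F [-0.8 -0.2 17.1] w 0.0481 ff 6.694508651853539
[([12, 61, 17, 10, 108], [205.6, 280.6])]
0 [[199.9, 254.0], [202.1, 269.8], [203.4, 279.6]]
5 [[199.9, 254.0], [203.6, 270.8], [205.9, 281.3]]
10 [[199.9, 254.0], [205.1, 271.7], [208.4, 282.7]]
15 [[199.9, 254.0], [206.6, 272.4], [210.8, 284.0]]
20 [[199.9, 254.0], [208.0, 273.1], [213.1, 285.1]]
25 [[199.9, 254.0], [209.4, 273.6], [215.4, 286.0]]
30 [[199.9, 254.0], [210.7, 273.9], [217.6, 286.6]]
35 [[199.9, 254.0], [211.9, 274.1], [219.7, 287.0]]
```

View pics/s5.png

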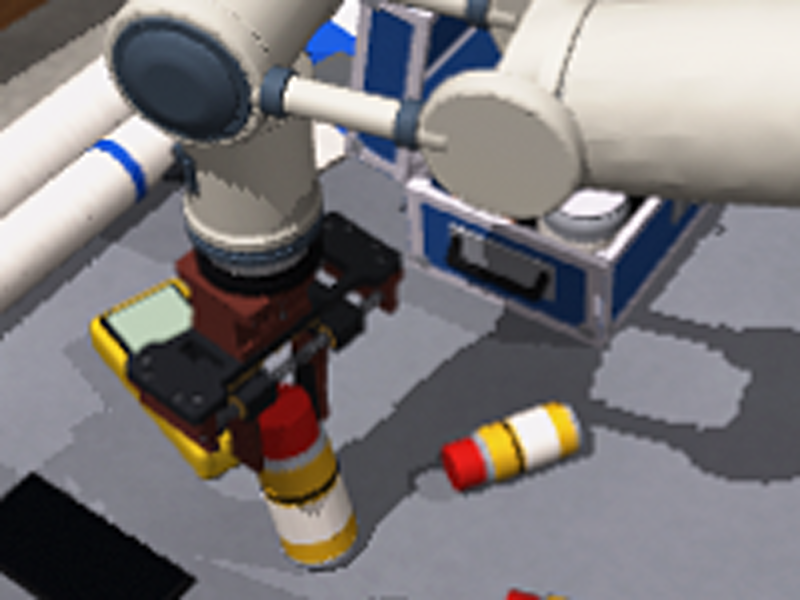

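The fingertips have ridden onto the shoulder: width is 48 mm with 17 N of push, and the can at crop (310,490) is nearly upright. I'll let go, let it stand flat, and regrip about 4 mm higher.

{"method": "servo_tool", "body": {"increments": [[0,0,-0.001,0,0.052],[0,0,-0.002,0,0.058],[0,0,-0.002,0,0.062],[0,0,-0.002,0,0.065],[0,0,-0.002,0,0.065]]}}

```text
clock: 7.0
ee_pos: [0.5085, 0.2258, 0.1073]
tool_rot: [180.0, 0.0, -1.3]
wrist_force: [0.0, 0.1, 0.6]
grip_width: 0.0651
finger_force: 0.0
```

Run:
```python
from h import *
st();snap("side","s6",(160,180,310,300),5)
print(loc([(.509,.2265,.1165)]))
im=manip.capture("side")[:,:,::-1];x0,y0,x1,y1=185,215,240,305
h,s,v=cv2.split(cv2.cvtColor(im[y0:y1,x0:x1].copy(),cv2.COLOR_BGR2HSV))
red=((h<6)|(h>174))&(s>170)&(v>110);wht=(s<50)&(v>170)
for m in(red,wht):
    w=cv2.connectedComponentsWithStats(m.astype(np.uint8));print([(a[4],np.round(c+[x0,y0],1).tolist()) for a,c in zip(w[2][1:],w[3][1:]) if a[4]>30])
print(proj("side",[(.509,.2265,0),(.509,.2265,.03),(.509,.2265,.108),(.509,.2265,.122)]).round(1).tolist())
```

```text
7.0 [0.5085 0.2258 0.1073] [ 1.7999e+02  3.0000e-02 -1.3300e+00] F [0.  0.1 0.6] w 0.0651 ff 0.0
[[ 0.0005 -0.0006 -0.0092]]
[(np.int32(190), [209.1, 260.0])]
[(np.int32(33), [203.2, 282.8])]
[[204.2, 280.8], [203.3, 274.1], [200.7, 255.4], [200.3, 251.8]]
```

View pics/s6.png

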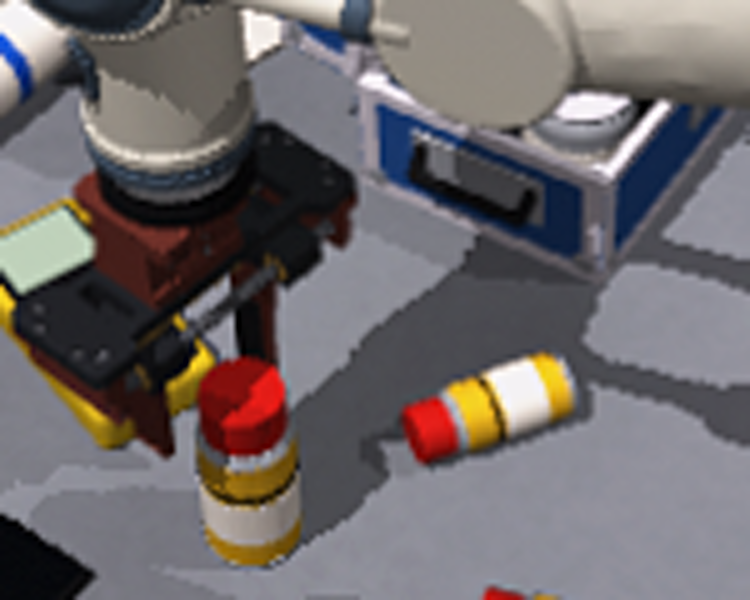

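The can is now standing upright by itself, with the cap top at crop (243,384). It has moved slightly out of the fingers towards the robot. I'll relocate it and regrip.

Run:
```python
from h import *
print("cap top",plane("side",[(208.6,256.8)],.122).round(4))
im=manip.capture("side")[:,:,::-1].copy();x0,y0,x1,y1=180,215,240,305
h,s,v=cv2.split(cv2.cvtColor(im[y0:y1,x0:x1],cv2.COLOR_BGR2HSV))
red=(((h<6)|(h>174))&(s>170)&(v>60)).astype(np.uint8)
body=((h>12)&(h<38)&(s>110)&(v>60)).astype(np.uint8)
c=max(cv2.findContours(red,cv2.RETR_EXTERNAL,cv2.CHAIN_APPROX_NONE)[0],key=cv2.contourArea);r=cv2.boundingRect(c);print("red bbox",r[0]+x0,r[1]+y0,r[2:])
# predicted cap bbox for hypotheses
a=np.linspace(0,2*np.pi,60)
for x,y in((.485,.225),(.49,.225),(.49,.22),(.48,.22)):
    P=np.vstack([np.c_[x+.0225*np.cos(a),y+.0225*np.sin(a),np.full(60,z)] for z in(.094,.122)]);p=proj("side",P);print(x,y,p.min(0).round(1),(p.max(0)-p.min(0)).round(1))
t=manip.capture("top")[:,:,::-1].copy()[150:260,140:230];h,s,v=cv2.split(cv2.cvtColor(t,cv2.COLOR_BGR2HSV))
red=(((h<6)|(h>174))&(s>150)&(v>60)).astype(np.uint8)
for c in cv2.findContours(red,cv2.RETR_EXTERNAL,cv2.CHAIN_APPROX_NONE)[0]:
    if cv2.contourArea(c)>20: r=cv2.boundingRect(c);print("top red",r[0]+140,r[1]+150,r[2:],plane("top",[(r[0]+140+r[2]/2,r[1]+150+r[3]/2)],.122).round(3))
```

```text
cap top [[0.4811 0.2249 0.122 ]]
red bbox 199 251 (17, 19)
0.485 0.225 [198.6 249.4] [18.4 20.5]
0.49 0.225 [197.2 248.4] [18.4 20.5]
0.49 0.22 [198.6 247.3] [18.3 20.5]
0.48 0.22 [201.4 249.2] [18.4 20.5]
top red 216 218 (11, 13) [[0.434 0.109 0.122]]
top red 177 200 (7, 8) [[0.48  0.205 0.122]]
```

{"method": "servo_tool", "body": {"increments": [[0,0,-0.009,0,0.075],[-0.005,-0.001,-0.009,0,0.075],[-0.016,-0.001,-0.009,0,0.075],[-0.026,-0.001,-0.009,0,0.075],[-0.026,-0.001,-0.009,0,0.06]], "newtons": 10}}

```text
clock: 7.82
ee_pos: [0.4818, 0.2276, 0.1167]
tool_rot: [-180.0, -0.0, -1.3]
wrist_force: [0.2, 0.4, 0.0]
grip_width: 0.0678
finger_force: 0.0
```

{"method": "servo_tool", "body": {"increments": [[0,0,0,0,0.03],[0,0,0,0,0.03],[0,0,0,0,0.03],[0,0,0,0,0.03]]}}

```text
clock: 8.32
ee_pos: [0.4828, 0.2274, 0.1166]
tool_rot: [180.0, 0.0, -1.3]
wrist_force: [-0.1, -0.2, 0.9]
grip_width: 0.0448
finger_force: 10.0
```

Centred on the cap. Next: lift, carry to the bay and turn to the case's yaw.

{"method": "servo_tool", "body": {"increments": [[0,0,-0.03,0,0.03],[0,0,-0.07,0,0.03],[0,0,-0.11,0,0.03],[0,0,-0.13,0,0.03],[0,0,-0.13,0,0.03]], "newtons": 15}}

```text
clock: 8.95
ee_pos: [0.4833, 0.2277, 0.2482]
tool_rot: [-179.9, -0.2, -1.3]
wrist_force: [-0.6, -0.2, -1.1]
grip_width: 0.0445
finger_force: 15.0
```

Run:
```python
from h import *
st();print(loc([(.5327,-.2207,.2466)]))
```

```text
8.95 [0.4833 0.2277 0.2482] [-1.7993e+02 -1.6000e-01 -1.3300e+00] F [-0.6 -0.2 -1.1] w 0.0445 ff 14.983462393283844
[[0.0598 0.4472 0.0012]]
```

{"method": "servo_tool", "body": {"increments": [[0.005,0.04,0,0,0.03],[0.012,0.09,0,0,0.03],[0.019,0.14,0,0,0.03],[0.025,0.19,0,0,0.03],[0.032,0.24,0,0,0.03]]}}

```text
clock: 9.57
ee_pos: [0.5086, -0.0147, 0.2444]
tool_rot: [-180.0, 0.2, -1.3]
wrist_force: [0.5, -0.6, -2.2]
grip_width: 0.045
finger_force: 15.0
```

{"method": "servo_tool", "body": {"increments": [[0.007,0.05,0,-0.045,0.03],[0.014,0.1,0,-0.09,0.03],[0.021,0.15,0,-0.135,0.03],[0.028,0.207,0,-0.18,0.03],[0.028,0.207,0,-0.18,0.03]]}}

```text
clock: 10.2
ee_pos: [0.5313, -0.2241, 0.2431]
tool_rot: [-179.9, 0.3, 8.7]
wrist_force: [-0.6, 0.5, -2.0]
grip_width: 0.045
finger_force: 15.0
```

Run:
```python
from h import *
st();print(loc([(.5327,-.2207,.1226)]))
snap("top","t7",(240,80,430,240),3.75)
```

```text
10.2 [ 0.5313 -0.2241  0.2431] [-179.89    0.26    8.7 ] F [-0.6  0.5 -2. ] w 0.045 ff 14.983285814523697
[[ 0.0024 -0.003   0.1205]]
```

View pics/t7.png

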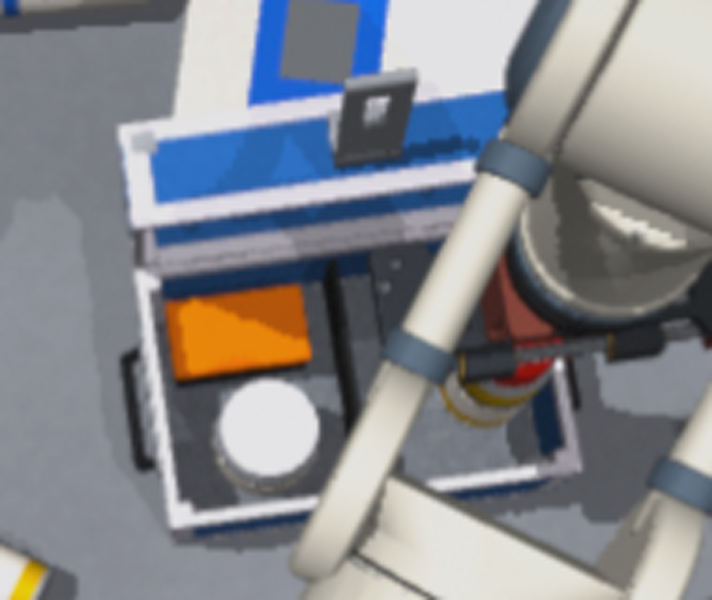

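The can hangs upright over the empty bay at crop (500,390), clear of the walls and lid. That was my last picture, so from here I check with numbers. Lowering and feeling for the floor.

{"method": "servo_tool", "body": {"increments": [[0.002,-0.003,0.03,0,0.03],[0.002,-0.003,0.06,0,0.03],[0.002,-0.003,0.09,0,0.03],[0.002,-0.003,0.105,0,0.03],[0.002,-0.003,0.112,0,0.03]]}}

```text
clock: 10.88
ee_pos: [0.5335, -0.2165, 0.1337]
tool_rot: [-179.9, 0.1, 9.0]
wrist_force: [-0.3, 0.9, -0.8]
grip_width: 0.0449
finger_force: 15.0
```

{"method": "servo_tool", "body": {"increments": [[0,0,0.002,0,0.03],[0,0,0.004,0,0.03],[0,0,0.006,0,0.03],[0,0,0.007,0,0.03],[0,0,0.007,0,0.03]]}}

```text
clock: 11.5
ee_pos: [0.5338, -0.2176, 0.1277]
tool_rot: [180.0, -0.0, 9.0]
wrist_force: [0.3, -0.5, -0.8]
grip_width: 0.045
finger_force: 15.0
```

{"method": "servo_tool", "body": {"increments": [[0,0,0.001,0,0.03],[0,0,0.002,0,0.03],[0,0,0.003,0,0.03],[0,0,0.004,0,0.03],[0,0,0.004,0,0.03]]}}

```text
clock: 12.12
ee_pos: [0.5337, -0.2175, 0.1235]
tool_rot: [-180.0, 0.0, 9.0]
wrist_force: [0.1, 0.5, -1.5]
grip_width: 0.0444
finger_force: 15.0
```

{"method": "servo_tool", "body": {"increments": [[0,0,0.0005,0,0.03],[0,0,0.001,0,0.03],[0,0,0.001,0,0.03]]}}

```text
clock: 12.5
ee_pos: [0.5338, -0.2175, 0.1227]
tool_rot: [180.0, -0.0, 9.0]
wrist_force: [-0.2, -0.0, -1.7]
grip_width: 0.0446
finger_force: 15.0
```

{"method": "servo_tool", "body": {"increments": [[0,0,0.0005,0,0.03],[0,0,0.001,0,0.03],[0,0,0.0015,0,0.03],[0,0,0.0015,0,0.03]]}}

```text
clock: 13.0
ee_pos: [0.5341, -0.2176, 0.1225]
tool_rot: [180.0, -0.1, 9.0]
wrist_force: [-1.5, 0.3, 5.8]
grip_width: 0.0448
finger_force: 15.0
```

On the floor. Releasing and backing straight up.

{"method": "servo_tool", "body": {"increments": [[0,0,-0.001,0,0.05],[0,0,-0.001,0,0.06],[0,0,-0.001,0,0.068],[0,0,-0.001,0,0.07],[0,0,-0.001,0,0.07]]}}

```text
clock: 13.62
ee_pos: [0.5338, -0.2175, 0.122]
tool_rot: [-180.0, 0.0, 9.0]
wrist_force: [0.1, -0.3, 0.8]
grip_width: 0.07
finger_force: 0.0
```

{"method": "servo_tool", "body": {"increments": [[0,0,-0.03,0,0.07],[0,0,-0.08,0,0.07],[0,0,-0.13,0,0.07],[0,0,-0.18,0,0.07],[0,0,-0.22,0,0.07]]}}

```text
clock: 14.25
ee_pos: [0.5337, -0.2175, 0.3447]
tool_rot: [179.9, -0.1, 9.0]
wrist_force: [0.7, 0.7, -0.0]
grip_width: 0.07
finger_force: 0.0
```

```bash
cat > can.py <<'E'
from h import *
a=np.linspace(0,2*np.pi,60);o=np.array([.5525,-.1538,0]);r=np.radians(9);R=np.array([[np.cos(r),-np.sin(r),0],[np.sin(r),np.cos(r),0],[0,0,1]])
def pred(n,x,y):
    P=np.vstack([np.c_[x+.0225*np.cos(a),y+.0225*np.sin(a),np.full(60,z)] for z in(.1,.128)]);p=proj(n,P);return p.min(0).round(1),(p.max(0)-p.min(0)).round(1)
for n,(x0,y0,x1,y1) in(("top",(320,130,420,230)),("side",(260,120,345,230))):
    im=manip.capture(n)[:,:,::-1].copy();h,s,v=cv2.split(cv2.cvtColor(im[y0:y1,x0:x1],cv2.COLOR_BGR2HSV))
    red=(((h<6)|(h>174))&(s>170)&(v>60)).astype(np.uint8)
    for c in cv2.findContours(red,cv2.RETR_EXTERNAL,cv2.CHAIN_APPROX_NONE)[0]:
        if cv2.contourArea(c)>15: q=cv2.boundingRect(c);print(n,"red",q[0]+x0,q[1]+y0,q[2:])
    print(" pred",pred(n,.534,-.2175))
st()
E
python3 can.py
```

```text
top red 355 173 (20, 18)
 pred (array([353. , 172.2]), array([21.7, 21.7]))
side red 333 167 (12, 7)
side red 288 158 (14, 15)
side red 279 120 (55, 17)
 pred (array([287.9, 157.2]), array([14.9, 16.2]))
14.35 [ 0.5344 -0.2178  0.3482] [179.7   -0.44   8.98] F [-0.8  0.2  0.2] w 0.07 ff 0.0
```

The can stands upright in the bay: the side-view cap box matches the prediction within 1 px. Now the lid: go behind its free edge on the -y side, clear of the hasp, with fingers closed.

{"method": "servo_tool", "body": {"increments": [[0,0.03,-0.005,0,0.02],[0.04,0.057,-0.005,0,0.0],[0.09,0.057,-0.005,0,0.0],[0.14,0.057,-0.005,0,0.0],[0.178,0.057,-0.005,0,0.0]]}}

```text
clock: 14.98
ee_pos: [0.72, -0.2456, 0.3448]
tool_rot: [-179.9, 0.1, 9.0]
wrist_force: [0.4, -0.3, 0.6]
grip_width: 0.0237
finger_force: 0.0
```

```bash
cat > cf.py <<'E'
from h import *
st();s=manip.state();d=s["ee_pos"]-np.array([.5525,-.1538,0]);r=np.radians(9);c,q=np.cos(r),np.sin(r)
print("TCP in case frame",np.round([d[0]*c+d[1]*q,-d[0]*q+d[1]*c,d[2]],4),"joints",np.round(s["joints"],1))
E
python3 cf.py
```

```text
14.97 [ 0.72   -0.2456  0.3448] [-1.7993e+02  1.1000e-01  9.0000e+00] F [ 0.4 -0.3  0.6] w 0.0237 ff 0.0
TCP in case frame [ 0.1511 -0.1168  0.3448] joints [-21.4  41.4  13.8   0.  124.9  59.6]
```

{"method": "servo_tool", "body": {"increments": [[0,0,0.03,0,0],[0,0,0.06,0,0],[0,0,0.084,0,0],[0,0,0.084,0,0]]}}

```text
clock: 15.48
ee_pos: [0.7178, -0.2457, 0.2583]
tool_rot: [-179.8, 0.4, 9.0]
wrist_force: [-0.3, 0.3, 0.3]
grip_width: 0.0003
finger_force: 0.0
```

{"method": "servo_tool", "body": {"increments": [[-0.02,0,0,0,0],[-0.03,0,0,0,0],[-0.04,0,-0.001,0,0],[-0.05,0,-0.003,0,0],[-0.059,0,-0.003,0,0]]}}

```text
clock: 16.1
ee_pos: [0.6599, -0.2552, 0.2667]
tool_rot: [180.0, -0.0, 9.0]
wrist_force: [3.3, 1.8, 0.8]
grip_width: 0.0005
finger_force: 1.9
```

The lid is following with 3 N of push. Continue along its arc.

{"method": "servo_tool", "body": {"increments": [[-0.016,0,0.003,0,0],[-0.031,0,0.007,0,0],[-0.046,0,0.012,0,0],[-0.061,0,0.018,0,0],[-0.075,0,0.026,0,0]]}}

```text
clock: 16.73
ee_pos: [0.585, -0.2672, 0.242]
tool_rot: [179.9, -0.1, 9.0]
wrist_force: [0.2, -0.4, 4.5]
grip_width: 0.0007
finger_force: 1.8
```

{"method": "servo_tool", "body": {"increments": [[-0.014,0,0.009,0,0],[-0.026,0,0.018,0,0],[-0.038,0,0.03,0,0],[-0.049,0,0.043,0,0],[-0.058,0,0.056,0,0]]}}

```text
clock: 17.35
ee_pos: [0.5276, -0.2761, 0.1843]
tool_rot: [-180.0, 0.0, 9.0]
wrist_force: [1.5, 0.5, 0.6]
grip_width: 0.0004
finger_force: 0.5
```

```bash
python3 cf.py
```

```text
17.35 [ 0.5276 -0.2761  0.1843] [-1.80e+02  5.00e-02  8.96e+00] F [1.5 0.5 0.6] w 0.0004 ff 0.47934276257365127
TCP in case frame [-0.0438 -0.1169  0.1843] joints [-30.9   4.3  77.3  -0.   98.5  50.2]
```

{"method": "servo_tool", "body": {"increments": [[-0.003,0,0.007,0,0],[-0.006,0,0.014,0,0],[-0.009,0,0.02,0,0],[-0.012,0,0.025,0,0],[-0.012,0,0.027,0,0]]}}

```text
clock: 17.98
ee_pos: [0.5174, -0.2778, 0.1592]
tool_rot: [179.9, -0.1, 9.0]
wrist_force: [-3.6, 2.8, 13.3]
grip_width: 0.0003
finger_force: 6.8
```

{"method": "servo_tool", "body": {"increments": [[0,0,0.001,0,0],[0,0,0.002,0,0],[0,0,0.002,0,0]]}}

```text
clock: 18.35
ee_pos: [0.5175, -0.2778, 0.1592]
tool_rot: [179.9, -0.2, 9.0]
wrist_force: [-4.6, 3.7, 15.6]
grip_width: 0.0005
finger_force: 7.6
```

The lid is shut: it stops at z = 0.140 with 15 N of push. Now the hasp: rise, move in front of the lid at the centre, then press the leaf down from above.

{"method": "servo_tool", "body": {"increments": [[0,0,-0.03,0,0],[0,0,-0.065,0,0],[-0.03,-0.045,-0.065,0,0],[-0.06,-0.09,-0.065,0,0],[-0.075,-0.117,-0.065,0,0]]}}

```text
clock: 18.98
ee_pos: [0.4235, -0.1727, 0.2202]
tool_rot: [180.0, -0.0, 9.0]
wrist_force: [0.3, -0.2, -0.7]
grip_width: 0.0006
finger_force: 0.0
```

```bash
python3 cf.py
python3 - <<'E'
from h import *
# lid corners of the shut lid seen in the top view: project and compare with white edge rows
im=cv2.cvtColor(manip.capture("side")[:,:,::-1].copy(),cv2.COLOR_BGR2GRAY)
r=np.radians(9);X=np.array([np.cos(r),np.sin(r),0]);Y=np.array([-np.sin(r),np.cos(r),0]);o=np.array([.5525,-.1538,0])
for z in(.13,.135,.14,.145,.15,.16):
    L=[o-.085*X+y*Y+[0,0,z] for y in np.linspace(.05,.12,15)];p=proj("side",L)
    print(z,[int(im[int(round(v)),int(round(u))]) for u,v in p])
E
```

```text
18.98 [ 0.4235 -0.1727  0.2202] [ 1.7999e+02 -3.0000e-02  9.0100e+00] F [ 0.3 -0.2 -0.7] w 0.0006 ff 0.0
TCP in case frame [-0.1304  0.0015  0.2202] joints [-26.5 -17.1  93.5   0.  103.6  54.5]
0.13 [74, 46, 46, 57, 58, 73, 36, 47, 45, 59, 75, 37, 46, 42, 56]
0.135 [72, 74, 77, 78, 82, 58, 73, 73, 77, 77, 84, 75, 75, 76, 64]
0.14 [144, 174, 206, 217, 224, 143, 173, 115, 113, 142, 77, 84, 89, 115, 140]
0.145 [226, 229, 240, 247, 217, 224, 229, 236, 240, 246, 215, 223, 228, 235, 215]
0.15 [235, 249, 249, 241, 247, 247, 247, 248, 248, 240, 246, 247, 247, 248, 238]
0.16 [91, 82, 82, 137, 134, 117, 104, 96, 98, 149, 127, 104, 95, 95, 132]
```

{"method": "servo_tool", "body": {"increments": [[0,0,0.02,0,0],[0,0,0.035,0,0],[0,0,0.05,0,0],[0,0,0.065,0,0],[0,0,0.08,0,0]]}}

```text
clock: 19.65
ee_pos: [0.4246, -0.1742, 0.1387]
tool_rot: [-180.0, 0.0, 9.0]
wrist_force: [-0.2, -0.8, 0.9]
grip_width: 0.0004
finger_force: 0.6
```

{"method": "servo_tool", "body": {"increments": [[0,0,0.012,0,0],[0,0,0.025,0,0],[0,0,0.037,0,0],[0,0,0.05,0,0],[0,0,0.051,0,0]]}}

```text
clock: 20.27
ee_pos: [0.4239, -0.1737, 0.0875]
tool_rot: [-179.9, 0.1, 9.0]
wrist_force: [-1.3, -0.4, -0.1]
grip_width: 0.0006
finger_force: 0.2
```

```bash
python3 cf.py
```

```text
20.27 [ 0.4239 -0.1737  0.0875] [-1.7992e+02  1.3000e-01  8.9800e+00] F [-1.3 -0.4 -0.1] w 0.0006 ff 0.16482622653711587
TCP in case frame [-0.1302  0.0005  0.0875] joints [-26.5 -15.7 105.8  -0.   90.   54.5]
```

The leaf is moving. Push it in toward the case front.

{"method": "servo_tool", "body": {"increments": [[0.006,0,-0.001,0,0],[0.012,0,-0.001,0,0],[0.018,0,-0.001,0,0],[0.024,0,-0.001,0,0],[0.026,0,-0.001,0,0]]}}

```text
clock: 20.9
ee_pos: [0.4502, -0.1699, 0.0898]
tool_rot: [-180.0, 0.1, 9.0]
wrist_force: [-8.1, -1.8, 1.1]
grip_width: 0.0005
finger_force: 4.0
```

{"method": "servo_tool", "body": {"increments": [[0.001,0,0,0,0],[0.002,0,0,0,0],[0.003,0,0,0,0],[0.003,0,0,0,0]]}}

```text
clock: 21.4
ee_pos: [0.4503, -0.1699, 0.0898]
tool_rot: [-179.9, 0.5, 8.9]
wrist_force: [-16.7, -0.8, 5.2]
grip_width: 0.0004
finger_force: 8.3
```

```bash
python3 cf.py
```

```text
21.4 [ 0.4503 -0.1699  0.0898] [-179.94    0.45    8.93] F [-16.7  -0.8   5.2] w 0.0004 ff 8.329943167045712
TCP in case frame [-1.035e-01  1.000e-04  8.980e-02] joints [-24.6 -11.6 102.2  -0.2  89.9  56.5]
```

The leaf stopped flat against the front: contact is at case x ≈ -93.5 mm with 17 N. Backing away and checking from the side view.

{"method": "servo_tool", "body": {"increments": [[-0.015,0,0,0,0],[-0.05,0,0,0,0],[-0.06,0,-0.04,0,0],[-0.06,0,-0.09,0,0],[-0.06,0.05,-0.13,0,0]]}}

```text
clock: 22.02
ee_pos: [0.4026, -0.2261, 0.223]
tool_rot: [179.8, -0.3, 9.2]
wrist_force: [0.9, -0.4, 0.2]
grip_width: 0.0005
finger_force: 0.0
```

{"method": "servo_tool", "body": {"increments": [[0,0.05,0,0,0],[0,0.1,0,0,0],[0,0.15,0,0,0],[0,0.2,0,0,0],[0,0.2,0,0,0]]}}

```text
clock: 22.65
ee_pos: [0.4326, -0.4272, 0.2173]
tool_rot: [-179.9, 0.0, 8.8]
wrist_force: [-0.3, 1.1, -0.2]
grip_width: 0.0003
finger_force: 0.0
```

```bash
python3 cf.py
python3 - <<'E'
from h import *
r=np.radians(9);R=np.array([[np.cos(r),-np.sin(r),0],[np.sin(r),np.cos(r),0],[0,0,1]]);o=np.array([.5525,-.1538,0])
C=lambda P:np.array(P)@R.T+o
for a in(0,.1,.2,.4):
    print(a,proj("side",C([(-.091-d*np.sin(a)-.0015,y,.105-d*np.cos(a)) for d in(0,.075) for y in(.018,-.018)])).round(1).tolist())
print("staple tip",proj("side",C([(-.098,0,.055)])).round(1))
im=manip.capture("side")[:,:,::-1].copy()
np.set_printoptions(linewidth=250)
p=im[165:205,290:325];hsv=cv2.cvtColor(p,cv2.COLOR_BGR2HSV)
print("cols 290..324; B=blue, #=grey dark .=bright")
for i,row in enumerate(hsv): print(165+i,"".join("B" if 95<h<130 and s>110 else ("." if v>150 else "+" if v>90 else "#") for h,s,v in row))
E
```

```text
22.65 [ 0.4326 -0.4272  0.2173] [-1.7992e+02  4.0000e-02  8.8200e+00] F [-0.3  1.1 -0.2] w 0.0003 ff 0.0
TCP in case frame [-0.1612 -0.2513  0.2173] joints [-47.9   6.3  71.8   0.  102.   33.3]
0 [[302.3, 189.0], [307.6, 182.1], [300.8, 207.1], [306.0, 200.2]]
0.1 [[302.3, 189.0], [307.6, 182.1], [303.0, 207.9], [308.2, 200.9]]
0.2 [[302.3, 189.0], [307.6, 182.1], [305.2, 208.5], [310.3, 201.5]]
0.4 [[302.3, 189.0], [307.6, 182.1], [309.4, 209.1], [314.6, 202.1]]
staple tip [[305.5 198.3]]
cols 290..324; B=blue, #=grey dark .=bright
165 BBBBBBBBBBBBBBBBBBB....+#BBBB#+++##
166 BBBBBBBBBBBBBBBBBB....+#BBBBB+++###
167 BBBBBBBBBBBBBBBBBB...+#BBBBB#+++###
168 BBBBBBBBBBBBBBBBB...+#BBBBBB++++###
169 BBBBBBBBBBBBBBBB....#BBBBBB+++++++#
170 BBBBBBBBBBBBBBB....##BBBBB+++++++++
171 BBBBBBBBBBBBBB....+#BBBBB#+++++++++
172 BBBBBBBBBBBBBB...+#BBBBB#++++#+++++
173 BBBBBBBBBBBBB...+#BBBBBB+++#++###++
174 BBBBBBBBBBBB...+#BBBBBB#++#B#+#####
175 BBBBBBBBBBB....++BBBBB+++#BB+######
176 BBBBBBBBBB....+++BBBB#+++BB#+######
177 BBBBBBBBB....+..BBBB#+++#BB#+######
178 BBBBBBBBB...+..#BBBB+++#BBB#+######
1
[... 338 characters left out ...]
##BBBBBBBBB########+
188 ....+#BBBB#######BBBBBBBB#########+
189 ...+#BBBBB#######BBBBBBB#+#######++
190 ..+#BBBBBB#######BBBBBBB++######+++
191 ..##BBBBB########BBBBBB#+######++++
192 .##BBBBB#########BBBBB#########++++
193 +#BBBBBB#########BBBB#++######+++++
194 #BBBBBB++########BBBB#+######++++++
195 BBBBBB+++#######BBBB#+######+++++++
196 BBBBB#+++#######BBB#+#######+++++++
197 BBBB#+++########BBB++#######+++++++
198 BBBB+++#########BB++#######+.++++++
199 BBB#+++B########B++#######+++++++++
200 BB++++BB#########+#########+++++..+
201 B#+++#BB#########+########+++++++++
202 #+++#BBB######++#########+.++++++++
203 ++++BBBB#####++##########+.++++++++
204 +++BBBBB####++##########+.+++++++++
```

The leaf's right edge runs from column 306–307 at the top to 305–306 at the bottom, as predicted for angle 0. The hasp lies flat and the arm is clear.

```bash
python3 -c "
from cell import manip
print(manip.job_done())"
```

```text
the job is handed in; nothing more can be done
None
```

The largest can stands cap up in the empty bay, the lid is shut, the hasp lies flat over the staple, and the job was handed in at about 23 s; I did not re-check the items to be left alone.

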